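Shut the reagent chest on its notched lid stay

ROBOT

A 6-joint arm with a two-finger parallel gripper is mounted at the origin on the work surface; the furniture and walls round the work are solid. World frame = base frame: x ahead of the robot, y to its left, z up, the work surface at z = 0. Lengths are in m, angles in degrees, forces in N, time in s.
With the tool pointing down it reaches from about 0.35 to 0.875 m from the base axis. Payload 4.2 kg.
Tool frame: the origin (TCP) lies midway between the tips of the shut fingers; the grasp point (between the pads) lies 19 mm behind it; z points along the fingers, y is the direction in which the jaws open and shut (so a half turn about z gives the same grasp; the last joint's range is limited). The gripper opens to 87 mm and grips with 3 to 60 N. Pads are 19 mm wide; open, the fingers measure 117 mm over their backs; the gripper's body (75 mm by 190 mm) begins 51 mm behind the grasp point.
Start: joints at [79.733, 22.042, 0.453, 0, -68.411, -14.817], TCP at [0.265, 0.566, 0.223] pointing down, gripper open.
Joint ranges: [-179.83, 179.83], [-69.29, 118.12], [-61.27, 80.66], [-181.25, 117.63], [-171.15, -9.14], [-177.46, 177.46]. Speed limits (degrees/s): [159.86, 159.86, 180, 180, 180, 180].

INTERFACE

Orientations are given as a 3x3 rotation matrix whose columns are the frame's x, y, z axes.
In Python, from station import r gives the robot as it stands.
- The arm moves only by the tool play_rows, never from a script. Its argument "commands" is a list that holds one entry, the list of rows, each a list of 7 numbers: the shift along the world's x, y, z in m, then the turn, a rotation vector about the world's x, y, z in rad, then the closure, from 0 (fully open) to 1 (shut). A call has 1 to 5 rows; each row is the pose to reach, as a shift and turn from the pose commanded when the call began; what a row does not reach only later rows make up. A row lasts 1/10 s, in which the tool goes at most 50 mm and 8.59 degrees, less where a joint would pass 70% of its speed; a pose out of reach is approached as far as the arm can. A call with a gripper value outside its range is refused whole. The fingers move at their own pace and stop on an object; the grip force is fixed at half the most. Time passes only in rows, so rows that repeat a pose let the fingers close. It gives the time, the measured TCP pose, the force and the opening at its end, in the units of the state.
- r.sense(): the state, without advancing time (a new reading comes with each control period).
- r.capture(name): name is "side" or "top"; returns a dict with "image" (420x560x3 uint8, red, green, blue), "range_z" (420x560 float32, m along the optical axis (not along the pixel's ray), 0 where there is no reading), "intrinsics" (3x3 intrinsics, pixels), "extrinsics" (4x4, takes a point from camera to world coordinates). Camera axes: x right, y up, looking along -z (the intrinsics and any distortion apply to the point x, -y, -z); pixel columns grow to the right and rows downward; lengths in m; the calibration is good to about 2 mm. A picture is of the moment at which its call begins.
- r.finish_job(): hands the job in, once; it reports no verdict.
The state is a dict: "time_s": time; "joints": joint angles; "joint_velocities": joint speeds; "effort": joint torques, N m; "tcp_pos": TCP position; "ee_rot": TCP orientation; "wrist_force": force on the tool from outside, world axes, zero at the start; "moment": the same for the moment, N m; "gripper_width": opening from 0.0 (shut) to 1.0 (fully open).
Only numpy, scipy, OpenCV 4.12 (cv2) and the standard library are available. Lean on these libraries where they do the work, as an engineer would, in place of code of your own. Each camera call takes 0.05 s, during which the arm holds its last target. There are 200 camera calls.

TASK

The grey reagent chest stands open, its lid propped by the notched steel stay on the front. Lift the stay by its black grip off the keeper pin, let the lid down gently until it is fully shut without letting it drop, and hook the stay's other notch over the keeper pin so that the lid is held shut. Leave the things standing around the chest where they are.

Things in the scene. Friction and masses are not known exactly. Their poses are not given: they have to be found in the camera images.
- chest: Fixed grey sheet-metal chest, 150 mm deep (x), 220 mm wide (y), rim 120 mm high; origin at the centre of its underside, x to its back, y to its left, z up (turned about z only). Its lid, a cap 40 mm high, 0.35 kg, is hinged along the left rim (line along x at y = 110 mm, z = 120 mm); free, it falls shut. The stay swings in one upright plane, 10 mm before the chest's front.
- lid (a joint): Opening angle of the lid, rad: 0 = fully shut (hard stop), growing as it opens. At the start about 0.92, held there by the stay.
- keeper (a point): Centre of the keeper pin where the stay rests on it. The pin is 8 mm in diameter, fixed to the chest's front, points to the robot and ends in a 13 mm head.
- stay_pivot (a point): Pivot of the stay on the front of the lid, 55 mm along the lid from the hinge line and 30 mm above the rim when the lid is shut; it swings with the lid. The stay is a flat steel bar 5 mm thick and 19 mm high that runs from here down to the right over the keeper pin, turning freely about the pivot. Its lower edge has two notches, each 13 mm wide and 10 mm deep; gravity keeps it down on the pin.
- notch_open (a point): On the stay: where the pin's centre lies when the pin is seated in the notch farther from the pivot (lid propped open, the notch in use at the start).
- notch_shut (a point): On the stay: where the pin's centre lies when the pin is seated in the notch nearer the pivot (lid held shut).
- stay_grip (a point): Middle of the free part of the stay's grip: a level black rod 16 mm in diameter and 64 mm long at the stay's right end, standing out from the bar towards the front of the chest (along the chest's -x), 26 mm beyond the open notch. It is fixed to the stay; the centre is 37 mm in front of the bar's middle plane and on the line through the pivot along the bar. Free above, below and to both sides.
- calculator: Loose desk calculator, 118x72x15 mm, right of the chest; a bystander. Origin under its centre.
- stapler: Loose stapler, 34x136x52 mm, front left of the chest; a bystander. Origin under its centre.
- sample_cup: Loose open sample cup, 45 mm wide, 38 mm high, left of the chest; a bystander. Origin under its centre.
- white_bottle: Loose white bottle with blue cap, 48 mm wide, 96 mm high, right of the chest; a bystander. Origin under its centre.

How it is judged:
By the outcome, as a careful person would: the job done as asked, in the order asked, and still so for the second after the job is handed in, with the robot touching nothing.
It also fails if it takes over 40 s, if anything falls off the work surface, if the arm or the gripper's body presses on something with over 40 N, if the wrist force passes 120 N, or if a joint passes its speed limit or range.

## Working session

There is one attempt and no reset: what is moved stays moved. The work goes in short steps, Python scripts to look and compute and a tool call to move; the robot and the scene stay as the last step left them, time stands still between calls to the robot, and variables do not carry over. Pictures are saved under pics/ and viewed, about 8 in all and at most 12, crops included, and the job is handed in when it is done.

Besides the shell and the picture viewer there is one more tool, called by a JSON object that holds its "method" and its "body". play_rows: Moves the arm, as the interface text tells. Its arguments: {"type":"object","properties":{"commands":{"type":"array","items":{"type":"array","items":{"type":"array","items":{"type":"number"}}}}},"required":["commands"]}

```bash
mkdir -p pics; cat > h.py <<'E'
import numpy as np,cv2
from station import r
def cap(n,tag):
    c=r.capture(n); cv2.imwrite(f'pics/{tag}.png',c['image'][:,:,::-1]); np.savez(f'pics/{tag}.npz',**{k:c[k] for k in('image','range_z','intrinsics','extrinsics')}); return c
def pt(c,u,v,w=1):
    K,E=c['intrinsics'],c['extrinsics']; p=c['range_z'][v-w:v+w+1,u-w:u+w+1]; z=np.median(p[p>0])
    return (E@[(u-K[0,2])/K[0,0]*z,-(v-K[1,2])/K[1,1]*z,-z,1])[:3]
def crop(tag,u0,v0,u1,v1,s):
    im=cv2.imread(f'pics/{tag}.png')[v0:v1,u0:u1]; cv2.imwrite(f'pics/{tag}_c.png',cv2.resize(im,None,fx=s,fy=s,interpolation=2))
E
python3 - <<'E'
from h import *
a=cap('side','s0');b=cap('top','t0')
im=np.hstack([a['image'],b['image']])[:,:,::-1]
cv2.imwrite('pics/both.png',np.vstack([cv2.resize(a['image'][:,:,::-1],(400,300)),cv2.resize(b['image'][:,:,::-1],(400,300))]))
for c in(a,b):print(c['intrinsics'],c['extrinsics'].round(3))
print(r.sense())
E
```

```text
[[541.34498365   0.         283.41882572]
 [  0.         541.34498365 206.08630082]
 [  0.           0.           1.        ]] [[-0.894  0.16  -0.418 -0.137]
 [-0.448 -0.338  0.828  1.356]
 [-0.009  0.928  0.373  0.712]
 [ 0.     0.     0.     1.   ]]
[[410.59376613   0.         276.44236684]
 [  0.         410.59376613 211.24651138]
 [  0.           0.           1.        ]] [[ 0.02   0.994 -0.107  0.422]
 [-1.     0.019 -0.012  0.009]
 [-0.01   0.107  0.994  1.446]
 [ 0.     0.     0.     1.   ]]
{'time_s': 0.1, 'joints': array([ 7.97319067e+01,  2.20832313e+01,  3.88499556e-01, -2.55146344e-02,
       -6.84113051e+01, -1.48156870e+01]), 'joint_velocities': array([ 0.0597532 , -0.15476362,  0.18053588, -0.01033461, -0.00323423,
        0.00477252]), 'effort': array([-6.76267500e-04, -3.91687131e+01,  1.87937701e+01,  4.23200324e+00,
        1.34558979e-02, -7.49450055e-05]), 'tcp_pos': array([0.26472882, 0.56557382, 0.22160749]), 'ee_rot': array([[ 9.05619237e-01, -4.24091091e-01, -7.37331216e-04],
       [-4.24091726e-01, -9.05617555e-01, -1.74720790e-03],
       [ 7.32352123e-05,  1.89500116e-03, -9.99998202e-01]]), 'wrist_force': array([-0.49840615,  0.39796407,  0.97012492]), 'moment': array([-0.03866481, -0.01169088, -0.04070625]), 'gripper_width': 0.9990265231572795}
```

View pics/s0.png

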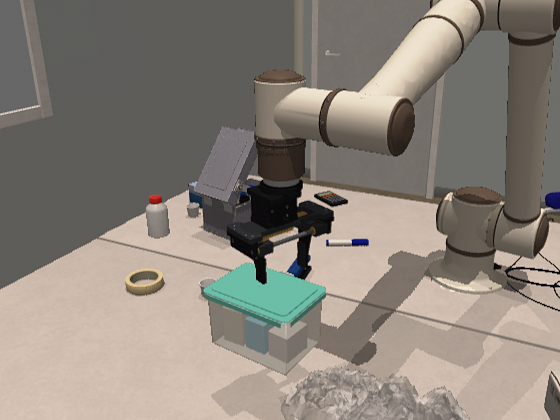

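View pics/t0.png

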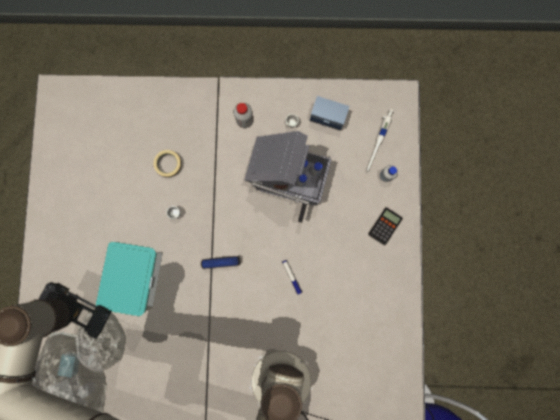

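The side view has the chest behind the gripper at about (230,190). In the top view the chest is at (290,170), the black grip at (303,212), the stapler at (221,262), the calculator at (386,226) and the bottle at (390,173). Next I enlarge the top view.

```bash
python3 - <<'E'
from h import *
c=np.load('pics/t0.npz')
crop('t0',230,115,350,235,6)
for n,p in dict(grip1=(305,206),grip2=(302,217),lid1=(268,135),lid2=(303,135),lid3=(248,183),lid4=(290,190),rimBR=(327,156),rimFR=(322,200)).items(): print(n,pt(c,*p,0).round(3))
E
```

```text
grip1 [ 0.585 -0.068  0.106]
grip2 [ 0.548 -0.059  0.109]
lid1 [0.794 0.055 0.201]
lid2 [ 0.765 -0.048  0.304]
lid3 [0.677 0.13  0.002]
lid4 [ 0.652 -0.02   0.015]
rimBR [ 0.779 -0.15   0.005]
rimFR [ 0.62  -0.134  0.004]
```

View pics/t0_c.png

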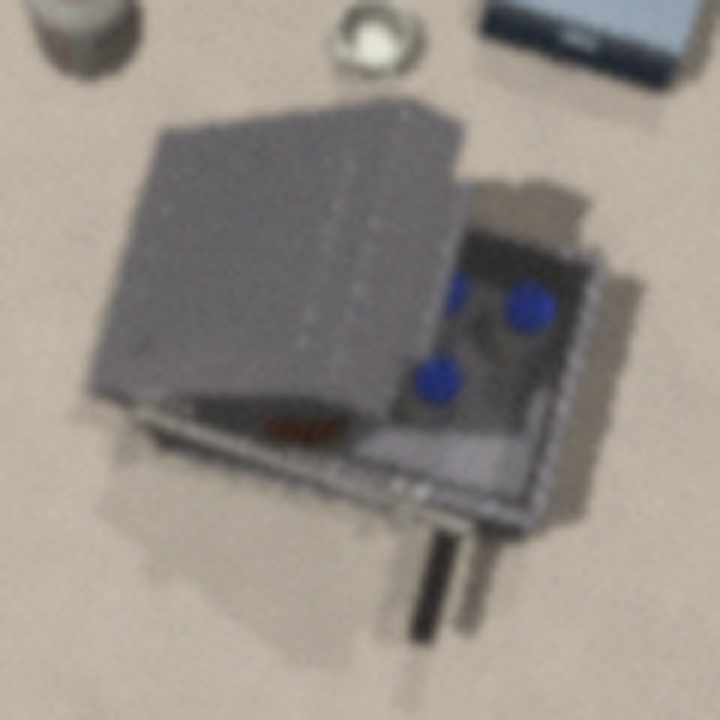

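The crop shows the lid up at left, the pale stay running from (140,410) down to (470,525), and the grip rod from (447,540) to (424,640). The rim's right corners are at (535,530) front and (600,250) back. Now I compute poses from these.

```bash
cat >> h.py <<'E'
def ray(c,u,v,z):
    K,E=c['intrinsics'],c['extrinsics']; d=E[:3,:3]@[(u-K[0,2])/K[0,0],-(v-K[1,2])/K[1,1],-1]; o=E[:3,3]
    return o+d*(z-o[2])/d[2]
def proj(c,P):
    K,E=c['intrinsics'],c['extrinsics']; q=np.linalg.inv(E)@np.append(P,1); return np.array([K[0,0]*q[0]/-q[2]+K[0,2],K[1,1]*q[1]/q[2]+K[1,2]])
E
python3 - <<'E'
from h import *
c=np.load('pics/t0.npz')
f=lambda x,y,z:ray(c,230+x/6-.5,115+y/6-.5,z)
FR,BR=f(535,530,.12),f(600,250,.12); g1,g2=f(447,535,.107),f(424,642,.107)
print(FR,BR,np.linalg.norm(BR-FR)); e=BR-FR;print('yaw',np.degrees(np.arctan2(e[1],e[0])))
e=g1-g2;print(g1,g2,np.linalg.norm(e),'yaw',np.degrees(np.arctan2(e[1],e[0])))
e=f(95,395,.12)-FR;print('front',e,np.degrees(np.arctan2(-e[0],e[1])))
# depth cloud of chest
d=c['range_z'];pts=[]
K,E=c['intrinsics'],c['extrinsics']
v,u=np.mgrid[115:235,230:350];z=d[115:235,230:350]
P=np.stack([(u-K[0,2])/K[0,0]*z,-(v-K[1,2])/K[1,1]*z,-z],-1)@E[:3,:3].T+E[:3,3]
np.save('pics/P.npy',P)
m=(P[...,2]>.095)
import sys
for zr in((.08,.112),(.112,.128)):
    m=(P[...,2]>zr[0])&(P[...,2]<zr[1]); print(zr,m.sum())
# grip pts
m=(P[...,2]>.08)&(P[...,2]<.13)&(P[...,0]<.595)&(abs(P[...,1]+.06)<.04)
print(P[m].round(3)[::4])
# lid plane
L=P[(P[...,2]>.19)]; C=L.mean(0); print('lid n',np.linalg.svd(L-C)[2][2],C)
E
```

```text
[ 0.59474217 -0.11163502  0.12      ] [ 0.75024132 -0.14578369  0.12      ] 0.1592046370273467
yaw -12.38592804189643
[ 0.59275415 -0.06474151  0.107     ] [ 0.53377039 -0.05300151  0.107     ] 0.06014076223673844 yaw -11.256917082265911
front [0.0696954  0.24070529 0.        ] -16.148194459514055
(0.08, 0.112) 515
(0.112, 0.128) 308
[[ 0.595 -0.038  0.106]
 [ 0.591 -0.061  0.108]
 [ 0.593 -0.075  0.095]
 [ 0.588 -0.068  0.107]
 [ 0.585 -0.065  0.104]
 [ 0.582 -0.058  0.107]
 [ 0.578 -0.055  0.105]
 [ 0.579 -0.068  0.102]
 [ 0.576 -0.065  0.103]
 [ 0.572 -0.062  0.105]
 [ 0.568 -0.055  0.112]
 [ 0.565 -0.052  0.103]
 [ 0.566 -0.065  0.104]
 [ 0.561 -0.062  0.111]
 [ 0.559 -0.059  0.107]
 [ 0.555 -0.052  0.105]
 [ 0.552 -0.052  0.106]
 [ 0.549 -0.049  0.1  ]
 [ 0.549 -0.062  0.101]
 [ 0.545 -0.056  0.107]
 [ 0.542 -0.052  0.109]
 [ 0.538 -0.049  0.111]
 [ 0.536 -0.046  0.097]
 [ 0.536 -0.059  0.098]]
lid n [-0.58177322 -0.79356931 -0.17829098] [0.69609279 0.01268601 0.30058349]
```

{"method": "play_rows", "body": {"commands": [[[0.06, -0.23, 0.05, 0, 0, 0.227, 0], [0.06, -0.23, 0.05, 0, 0, 0.227, 0], [0.06, -0.23, 0.05, 0, 0, 0.227, 0], [0.06, -0.23, 0.05, 0, 0, 0.227, 0], [0.06, -0.23, 0.05, 0, 0, 0.227, 0]]]}}

```text
time_s: 0.6
tcp_pos: [0.3249, 0.3335, 0.2728]
ee_rot: [[0.978, -0.209, -0.0], [-0.209, -0.978, -0.0], [-0.0, 0.0, -1.0]]
wrist_force: [-0.0, -0.0, 0.8]
gripper_width: 1.0
```

{"method": "play_rows", "body": {"commands": [[[0.06, -0.23, 0.02, 0, 0, 0, 0], [0.06, -0.23, 0.02, 0, 0, 0, 0], [0.06, -0.23, 0.02, 0, 0, 0, 0], [0.06, -0.23, 0.02, 0, 0, 0, 0], [0.06, -0.23, 0.02, 0, 0, 0, 0]]]}}

```text
time_s: 1.1
tcp_pos: [0.3846, 0.1036, 0.2928]
ee_rot: [[0.978, -0.21, 0.0], [-0.21, -0.978, 0.0], [0.0, -0.0, -1.0]]
wrist_force: [0.7, -0.5, 0.7]
gripper_width: 1.002
```

{"method": "play_rows", "body": {"commands": [[[0.05, -0.24, 0, 0, 0, 0, 0], [0.05, -0.24, 0, 0, 0, 0, 0], [0.05, -0.24, 0, 0, 0, 0, 0], [0.05, -0.24, 0, 0, 0, 0, 0], [0.05, -0.24, 0, 0, 0, 0, 0]]]}}

```text
time_s: 1.6
tcp_pos: [0.4346, -0.1362, 0.2924]
ee_rot: [[0.978, -0.21, -0.0], [-0.21, -0.978, 0.0], [-0.0, -0.0, -1.0]]
wrist_force: [0.2, 1.8, 0.2]
gripper_width: 1.003
```

```bash
python3 - <<'E'
from h import *
s=r.sense();print(s['time_s'],s['tcp_pos'],s['ee_rot'].round(3))
cap('side','s1');crop('s1',160,110,300,250,5)
E
```

```text
1.6 [ 0.43459427 -0.13622606  0.29238921] [[ 0.978 -0.21  -0.   ]
 [-0.21  -0.978  0.   ]
 [-0.    -0.    -1.   ]]
```

View pics/s1_c.png

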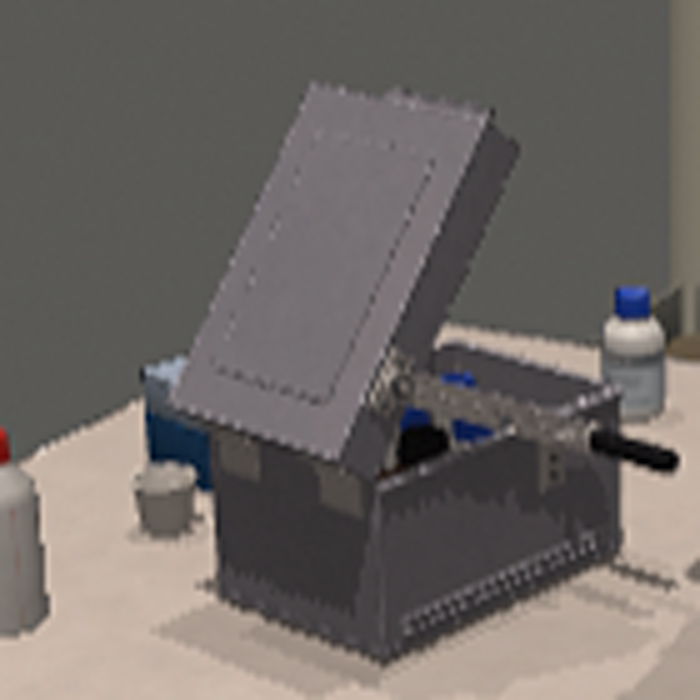

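The crop shows the pivot at (403,385), the grip from (597,440) to (670,460), and the front corners at (385,662), (375,480), (620,553) and (617,395). I fit the chest pose and grip jointly in both views.

```bash
cat > fit.py <<'E'
from h import *
from scipy.optimize import least_squares
S=np.load('pics/s1.npz');T=np.load('pics/t0.npz')
S={k:S[k] for k in S};T={k:T[k] for k in T}
su=lambda x,y:np.array([160+x/5-.5,110+y/5-.5]);tu=lambda x,y:np.array([230+x/6-.5,115+y/6-.5])
def piv(th): return np.array([.11-.055*np.cos(th)+.03*np.sin(th),.12+.055*np.sin(th)+.03*np.cos(th)])
def W(p,L):
    c,s=np.cos(p[2]),np.sin(p[2]); return np.array([p[0]+c*L[0]-s*L[1],p[1]+s*L[0]+c*L[1],L[2]])
def obs(p):
    a,b=piv(p[5])
    return [(S,su(385,662),(-.075,.11,0)),(S,su(377,482),(-.075,.11,.12)),(S,su(218,597),(.075,.11,0)),(S,su(620,553),(-.075,-.11,0)),(S,su(617,395),(-.075,-.11,.12)),
    (S,su(403,385),(-.088,a,b)),(S,su(672,460),(-.154,p[3],p[4])),(S,su(597,440),(-.09,p[3],p[4])),
    (T,tu(537,530),(-.075,-.11,.12)),(T,tu(602,250),(.075,-.11,.12)),(T,tu(424,642),(-.154,p[3],p[4])),(T,tu(448,537),(-.088,p[3],p[4]))]
f=lambda p:np.concatenate([proj(c,W(p,L))-u for c,u,L in obs(p)])
if __name__=='__main__':
    q=least_squares(f,[.68,-.02,-.21,-.06,.1,.92],loss='soft_l1');p=q.x
    print(p,np.degrees(p[2]));print(f(p).reshape(-1,2).round(1))
    a,b=piv(p[5]);g=p[3:5];L=np.hypot(*(g-[a,b]));print('L',L,'piv',a,b,'angle',np.degrees(np.arctan2(b-g[1],a-g[0])))
    print('grip world',W(p,(-.122,*g)),'keeper local~',g+(np.array([a,b])-g)/L*.026)
    np.save('p.npy',p)
E
python3 fit.py
```

```text
[ 0.7019153  -0.02219036 -0.24630969 -0.06916272  0.09787169  0.87675974] -14.112505900901034
[[ 0.   0.9]
 [-0.1  0. ]
 [ 0.2  0.8]
 [ 0.4  0.3]
 [ 0.7 -2.2]
 [-0.  -0.4]
 [ 0.5  0.4]
 [-0.  -0.3]
 [-0.6 -2.3]
 [ 0.1  0.7]
 [-0.5 -0.4]
 [ 0.6 -2.1]]
L 0.1867918324504851 piv 0.09787962358300235 0.18146622223229833 angle 26.58517766216207
grip world [ 0.56673369 -0.05951881  0.09787169] keeper local~ [-0.0459117   0.10950741]
```

```bash
cat > g.py <<'E'
from fit import *
p=np.load('p.npy')
P=[]
for x in range(240,420,10):
    for y in range(170,350,10):
        if y<330-0.0*x and 240<=x-(-0.5)*(y-350)*-1+0 :pass
        u,v=su(x,y); 
        if abs(x-(320+(260-y)*.5))<60: P.append(pt(S,int(round(u)),int(round(v)),0))
P=np.array(P);C=P.mean(0);n=np.linalg.svd(P-C)[2][2];res=(P-C)@n;k=abs(res)<.006;C=P[k].mean(0);n=np.linalg.svd(P[k]-C)[2][2];n*=np.sign(n[2])
print(k.sum(),len(k),'n',n,'th',np.arctan2(np.hypot(n[0],n[1]),n[2]),'yaw',np.degrees(np.arctan2(-n[0],n[1])),res[k].std())
for th in(.877,.92):
    q=least_squares(lambda a:f([*a,th]),p[:5],loss='soft_l1').x;q=np.append(q,th);print(q.round(4),f(q).reshape(-1,2)[5:8].round(1).tolist(),'L',np.hypot(*(piv(th)-q[3:5])))
c,s=np.cos(p[2]),np.sin(p[2]);cx=np.array([c,s,0]);a=.3
tz=np.sin(a)*cx-np.cos(a)*np.array([0,0,1])
G=W(p,(-.132,p[3],p[4]));t=G+.019*tz;print('grasp',G,'tcp',t,'pre',t-.09*tz,'tz',tz)
for v in((.002,.03),):pass
E
python3 g.py
```

```text
return _methods._mean(a, axis=axis, dtype=dtype,
  ret = ret.dtype.type(ret / rcount)
Traceback (most recent call last):
  File "g.py", line 9, in <module>
    P=np.array(P);C=P.mean(0);n=np.linalg.svd(P-C)[2][2];res=(P-C)@n;k=abs(res)<.006;C=P[k].mean(0);n=np.linalg.svd(P[k]-C)[2][2];n*=np.sign(n[2])
                                ~~~~~~~~~~~~~^^^^^
numpy.linalg.LinAlgError: SVD did not converge
```

```bash
python3 - <<'E'
s=open('g.py').read()
i=s.index("        if y<330"); j=s.index("        u,v=su"); s=s[:i]+s[j:]
s=s.replace("P.append(pt(S,int(round(u)),int(round(v)),0))","P.append(pt(S,int(round(u)),int(round(v)),1))").replace("P=np.array(P);","P=np.array(P);P=P[np.isfinite(P).all(1)];C=np.median(P,0);P=P[np.linalg.norm(P-C,axis=1)<.2];")
s=s.replace("for v in((.002,.03),):pass\n","")
open('g.py','w').write(s)
E
python3 -W ignore g.py
```

```text
204 204 n [0.18855294 0.77263102 0.60620879] th 0.9195114356944052 yaw -13.714404717150224 0.0010815766748103243
[ 0.7019 -0.0222 -0.2463 -0.0692  0.0979  0.877 ] [[-0.0, -0.4], [0.5, 0.4], [-0.0, -0.3]] L 0.18680421779028913
[ 0.7017 -0.0222 -0.2437 -0.0688  0.0979  0.92  ] [[-0.5, -0.3], [0.5, 0.4], [-0.0, -0.3]] L 0.18903314756177286
grasp [ 0.5570355  -0.05708054  0.09787169] tcp [ 0.56248092 -0.0584496   0.0797203 ] pre [ 0.53668683 -0.05196459  0.16570058] tz [ 0.28660106 -0.07205572 -0.95533649]
```

{"method": "play_rows", "body": {"commands": [[[0.1, 0.084, -0.123, -0.072, -0.291, -0.033, 0], [0.1, 0.084, -0.123, -0.072, -0.291, -0.033, 0], [0.1, 0.084, -0.123, -0.072, -0.291, -0.033, 0], [0.1, 0.084, -0.123, -0.072, -0.291, -0.033, 0], [0.1, 0.084, -0.123, -0.072, -0.291, -0.033, 0]]]}}

```text
time_s: 2.15
tcp_pos: [0.5338, -0.0486, 0.1641]
ee_rot: [[0.931, -0.239, 0.276], [-0.227, -0.971, -0.077], [0.287, 0.009, -0.958]]
wrist_force: [-0.0, -0.5, 0.1]
gripper_width: 1.0
```

{"method": "play_rows", "body": {"commands": [[[0.009, -0.002, -0.03, 0, 0, 0, 0], [0.018, -0.004, -0.06, 0, 0, 0, 0], [0.0275, -0.006, -0.089, 0, 0, 0, 0], [0.0275, -0.006, -0.089, 0, 0, 0, 0], [0.0275, -0.006, -0.089, 0, 0, 0, 0]]]}}

```text
time_s: 2.65
tcp_pos: [0.5622, -0.0565, 0.0809]
ee_rot: [[0.927, -0.243, 0.285], [-0.231, -0.97, -0.076], [0.295, 0.005, -0.956]]
wrist_force: [0.5, 0.1, 0.6]
gripper_width: 1.002
```

```bash
python3 - <<'E'
from h import *
s=r.sense();print(s['time_s'],s['tcp_pos'],s['ee_rot'].round(3),s['wrist_force'])
a=cap('side','s2');b=cap('top','t2');crop('s2',200,130,320,250,5);crop('t2',230,115,350,235,5)
cv2.imwrite('pics/c2.png',np.hstack([cv2.resize(cv2.imread('pics/%s_c.png'%t),(400,400)) for t in('s2','t2')]))
E
```

```text
2.65 [ 0.56221658 -0.05650649  0.08088596] [[ 0.927 -0.243  0.285]
 [-0.231 -0.97  -0.076]
 [ 0.295  0.005 -0.956]] [0.46695664 0.08968242 0.58259615]
```

View pics/c2.png

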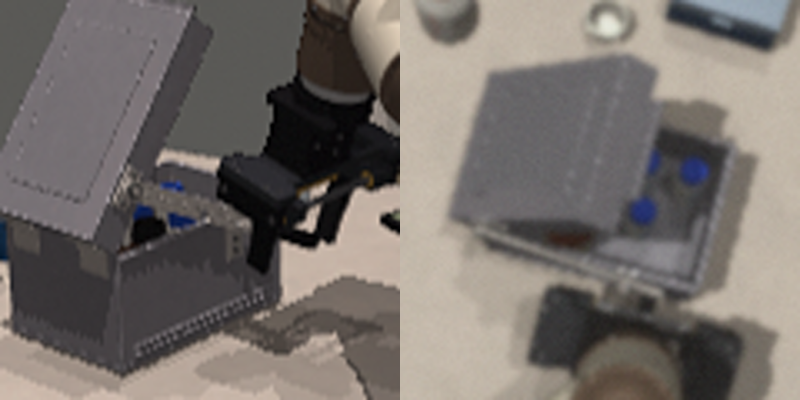

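The left half shows the gripper straddling the rod near (262,230) with its body clear of the bar. The right half shows the body centred on the rod line at about (635,330). Closing.

{"method": "play_rows", "body": {"commands": [[[0, 0, 0, 0, 0, 0, 0.6], [0, 0, 0, 0, 0, 0, 0.8], [0, 0, 0, 0, 0, 0, 1], [0, 0, 0, 0, 0, 0, 1], [0, 0, 0, 0, 0, 0, 1]]]}}

```text
time_s: 3.25
tcp_pos: [0.5625, -0.0559, 0.0808]
ee_rot: [[0.927, -0.242, 0.286], [-0.23, -0.97, -0.076], [0.296, 0.004, -0.955]]
wrist_force: [0.3, -0.1, -0.1]
gripper_width: 0.634
```

{"method": "play_rows", "body": {"commands": [[[0, 0, 0, 0, 0, 0, 1], [0, 0, 0, 0, 0, 0, 1]]]}}

```text
time_s: 3.45
tcp_pos: [0.5624, -0.0559, 0.0805]
ee_rot: [[0.927, -0.242, 0.285], [-0.23, -0.97, -0.076], [0.295, 0.005, -0.955]]
wrist_force: [-0.4, 0.9, -0.3]
gripper_width: 0.45
```

```bash
cat > path.py <<'E'
from fit import *
# chest-plane path of the grip from its fitted start
q=np.array([.7017,-.0222,-.2437,-.0688,.0979,.92]);th0=.92
d=lambda a:np.array([-np.cos(a),-np.sin(a)])
P0=piv(th0);g0=q[3:5];v=g0-P0;L=np.hypot(*v);ph0=np.arctan2(-v[1],-v[0])
Kp=g0-.026*d(ph0)
def phi(th,clr):  # bar line passes clr above keeper
    w=Kp-piv(th);D=np.hypot(*w);return np.arctan2(-w[1],-w[0])-np.arcsin(clr/D)
ey=np.array([-np.sin(q[2]),np.cos(q[2])])
def show(th,clr):
    a=phi(th,clr);dg=piv(th)+L*d(a)-g0;print('th %.2f clr %.3f'%(th,clr),'dxyz',(ey*dg[0]).round(4),dg[1].round(4),'phi',np.degrees(a).round(1))
if __name__=='__main__':
    print(L,np.degrees(ph0),Kp,'notch_shut d',np.hypot(*(Kp-piv(0))),'open',L-.026)
    for c in(0,.01,.02):show(.92,c)
    for t in(.8,.7,.6,.5,.4,.3,.2,.1,.05,0):show(t,.02)
    for c in(.015,.01,.005,0):show(0,c)
E
python3 path.py; python3 -c "
from station import r
s=r.sense();print(s['tcp_pos'],s['wrist_force'],s['moment'])"
```

```text
0.18905083550437998 26.391217143519732 [-0.04550972  0.10945694] notch_shut d 0.10837870471243903 open 0.16305083550438
th 0.92 clr 0.000 dxyz [0. 0.] 0.0 phi 26.4
th 0.92 clr 0.010 dxyz [-0.0012 -0.0047] 0.0105 phi 22.9
th 0.92 clr 0.020 dxyz [-0.0022 -0.0088] 0.0214 phi 19.3
th 0.80 clr 0.020 dxyz [-0.0039 -0.0155] 0.0187 phi 19.7
th 0.70 clr 0.020 dxyz [-0.0053 -0.0212] 0.0166 phi 19.8
th 0.60 clr 0.020 dxyz [-0.0067 -0.027 ] 0.0146 phi 19.6
th 0.50 clr 0.020 dxyz [-0.0081 -0.0327] 0.013 phi 19.1
th 0.40 clr 0.020 dxyz [-0.0096 -0.0385] 0.0118 phi 18.3
th 0.30 clr 0.020 dxyz [-0.011  -0.0442] 0.0112 phi 17.2
th 0.20 clr 0.020 dxyz [-0.0124 -0.0497] 0.0115 phi 15.6
th 0.10 clr 0.020 dxyz [-0.0137 -0.0549] 0.0127 phi 13.7
th 0.05 clr 0.020 dxyz [-0.0143 -0.0574] 0.0137 phi 12.6
th 0.00 clr 0.020 dxyz [-0.0149 -0.0597] 0.0149 phi 11.3
th 0.00 clr 0.015 dxyz [-0.0144 -0.0579] 0.0063 phi 14.0
th 0.00 clr 0.010 dxyz [-0.0138 -0.0556] -0.0021 phi 16.7
th 0.00 clr 0.005 dxyz [-0.0132 -0.053 ] -0.0105 phi 19.3
th 0.00 clr 0.000 dxyz [-0.0124 -0.05  ] -0.0186 phi 22.0
[ 0.5623885  -0.0559482   0.08046341] [-0.3671455   0.8902665  -0.29776252] [0.12622002 0.59126838 0.01604385]
```

{"method": "play_rows", "body": {"commands": [[[0, 0, 0, 0, 0, 0, 1], [0, 0, 0, 0, 0, 0, 1], [0, 0, 0, 0, 0, 0, 1], [0, 0, 0, 0, 0, 0, 1], [0, 0, 0, 0, 0, 0, 1]]]}}

```text
time_s: 3.95
tcp_pos: [0.562, -0.057, 0.0805]
ee_rot: [[0.927, -0.244, 0.284], [-0.231, -0.97, -0.077], [0.294, 0.006, -0.956]]
wrist_force: [1.0, -5.0, 1.0]
gripper_width: 0.175
```

{"method": "play_rows", "body": {"commands": [[[0, 0, 0, 0, 0, 0, 1], [0, 0, 0, 0, 0, 0, 1], [0, 0, 0, 0, 0, 0, 1], [0, 0, 0, 0, 0, 0, 1], [0, 0, 0, 0, 0, 0, 1]]]}}

```text
time_s: 4.45
tcp_pos: [0.5619, -0.057, 0.0805]
ee_rot: [[0.927, -0.244, 0.284], [-0.231, -0.97, -0.077], [0.294, 0.006, -0.956]]
wrist_force: [0.6, -6.1, 0.7]
gripper_width: 0.17
```

{"method": "play_rows", "body": {"commands": [[[-0.0005, -0.002, 0.004, 0, 0, 0, 1], [-0.001, -0.004, 0.0085, 0, 0, 0, 1], [-0.0015, -0.006, 0.013, 0, 0, 0, 1], [-0.002, -0.0075, 0.0175, 0, 0, 0, 1], [-0.002, -0.009, 0.0215, 0, 0, 0, 1]]]}}

```text
time_s: 4.95
tcp_pos: [0.5601, -0.0651, 0.1022]
ee_rot: [[0.927, -0.242, 0.285], [-0.23, -0.97, -0.076], [0.295, 0.005, -0.956]]
wrist_force: [2.5, -2.9, -3.9]
gripper_width: 0.174
```

{"method": "play_rows", "body": {"commands": [[[0, 0, 0, 0, 0, 0, 1], [0, 0, 0, 0, 0, 0, 1]]]}}

```text
time_s: 5.15
tcp_pos: [0.5601, -0.065, 0.102]
ee_rot: [[0.927, -0.242, 0.285], [-0.23, -0.97, -0.076], [0.295, 0.005, -0.955]]
wrist_force: [1.7, -3.7, -3.4]
gripper_width: 0.174
```

```bash
python3 - <<'E'
from h import *
s=r.sense();print(s['time_s'],s['tcp_pos'],s['wrist_force'],s['moment'])
a=cap('side','s3');crop('s3',190,120,310,240,5)
E
```

```text
5.15 [ 0.56011813 -0.06498531  0.10198982] [ 1.67999305 -3.68628426 -3.35217399] [-0.7732367   0.51711904 -0.19954587]
```

View pics/s3_c.png

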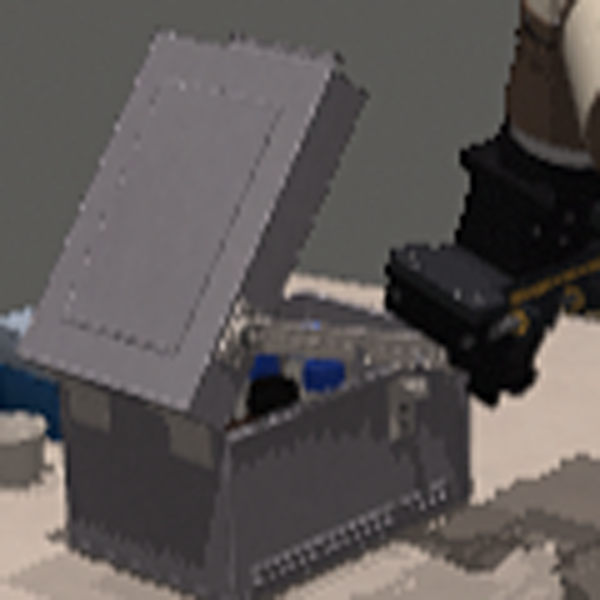

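The lid is still propped by the held stay. The bar from (240,330) to (440,350) is well above the keeper, whose pin head is at about (410,385). Lowering the lid.

{"method": "play_rows", "body": {"commands": [[[-0.0008, -0.0033, -0.0013, 0, 0, 0, 1], [-0.0017, -0.0067, -0.0027, 0, 0, 0, 1], [-0.0024, -0.0095, -0.0038, 0, 0, 0, 1], [-0.0031, -0.0124, -0.0048, 0, 0, 0, 1], [-0.0038, -0.0153, -0.0058, 0, 0, 0, 1]]]}}

```text
time_s: 5.7
tcp_pos: [0.5561, -0.0808, 0.0959]
ee_rot: [[0.927, -0.243, 0.284], [-0.231, -0.97, -0.076], [0.294, 0.005, -0.956]]
wrist_force: [0.6, -4.1, -3.0]
gripper_width: 0.17
```

{"method": "play_rows", "body": {"commands": [[[-0.0007, -0.0029, -0.001, 0, 0, 0, 1], [-0.0014, -0.0057, -0.0018, 0, 0, 0, 1], [-0.0021, -0.0086, -0.0026, 0, 0, 0, 1], [-0.0028, -0.0115, -0.0032, 0, 0, 0, 1], [-0.0036, -0.0144, -0.0038, 0, 0, 0, 1]]]}}

```text
time_s: 6.2
tcp_pos: [0.5526, -0.0951, 0.0922]
ee_rot: [[0.927, -0.243, 0.285], [-0.23, -0.97, -0.076], [0.294, 0.005, -0.956]]
wrist_force: [0.2, -4.5, -4.9]
gripper_width: 0.169
```

{"method": "play_rows", "body": {"commands": [[[-0.0005, -0.002, -0.0003, 0, 0, 0, 1], [-0.001, -0.004, -0.0005, 0, 0, 0, 1], [-0.0014, -0.0057, -0.0006, 0, 0, 0, 1], [-0.002, -0.008, -0.0006, 0, 0, 0, 1], [-0.0025, -0.01, -0.0005, 0, 0, 0, 1]]]}}

```text
time_s: 6.7
tcp_pos: [0.5501, -0.105, 0.0918]
ee_rot: [[0.927, -0.243, 0.285], [-0.231, -0.97, -0.076], [0.295, 0.005, -0.956]]
wrist_force: [0.1, -5.8, -5.5]
gripper_width: 0.171
```

```bash
python3 - <<'E'
from h import *
s=r.sense();print(s['time_s'],s['tcp_pos'],s['wrist_force'],s['moment'])
a=cap('side','s4');crop('s4',190,120,310,240,5)
E
```

```text
6.7 [ 0.55014101 -0.10500532  0.09179901] [ 0.0780854  -5.83741962 -5.54822075] [-1.46254662  1.17222646 -0.49300873]
```

View pics/s4_c.png

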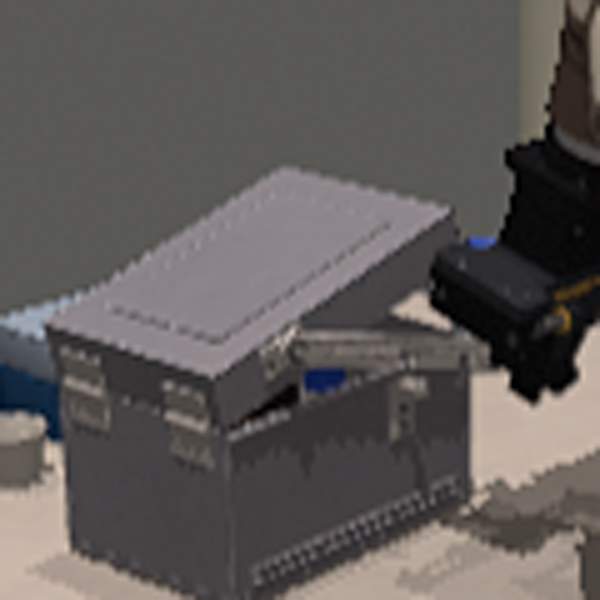

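The lid is nearly down, the bar runs from (295,345) to (490,350) above the keeper at (410,385), and the gripper is holding. I measure the lid angle from depth.

```bash
cat > lid.py <<'E'
from h import *
def lid(c,pix):
    v=cv2.fillPoly(np.zeros((420,560),np.uint8),[np.array(pix,np.int32)],1)>0
    K,E=c['intrinsics'],c['extrinsics'];vv,uu=np.nonzero(v&(c['range_z']>0));z=c['range_z'][vv,uu]
    P=np.stack([(uu-K[0,2])/K[0,0]*z,-(vv-K[1,2])/K[1,1]*z,-z],1)@E[:3,:3].T+E[:3,3]
    for _ in range(3):
        C=P.mean(0);n=np.linalg.svd(P-C)[2][2];P=P[abs((P-C)@n)<.005]
    n*=np.sign(n[2]);return np.arctan2(np.array([np.sin(.2437),np.cos(.2437)])@n[:2],n[2]),len(P)
E
python3 - <<'E'
from lid import *
from path import *
c=np.load('pics/s4.npz');c={k:c[k] for k in c}
th,n=lid(c,[(190+x/5,120+y/5) for x,y in((80,325),(285,180),(430,215),(220,360))]);print(th,n)
s=r.sense()
tz=s['ee_rot'][:,2];G=s['tcp_pos']-.019*tz;e=G[:2]-q[:2];g=np.array([ey@e,G[2]]);print('grip local',g)
# th consistent with grip-pivot distance L
from scipy.optimize import brentq
print('th from grip',brentq(lambda t:np.hypot(*(piv(t)-g))-L,-.3,.9))
# keeper head
for x in(-.095,-.1):print(proj(c,W(q,(x,*Kp)))*5+2.5-np.array([950,600]))
print(proj(c,W(q,(-.088,*piv(th))))*5+2.5-np.array([950,600]))
E
```

```text
0.22902089717366758 1172
grip local [-0.11714146  0.10992431]
th from grip 0.25479315896718646
[428.19145611 383.60470624]
[434.20565261 385.41093247]
[296.40550468 349.21163263]
```

{"method": "play_rows", "body": {"commands": [[[-0.0005, -0.002, 0.0002, 0, 0, 0, 1], [-0.001, -0.004, 0.0006, 0, 0, 0, 1], [-0.0014, -0.0057, 0.0011, 0, 0, 0, 1], [-0.0018, -0.0075, 0.0017, 0, 0, 0, 1], [-0.0022, -0.0092, 0.0023, 0, 0, 0, 1]]]}}

```text
time_s: 7.25
tcp_pos: [0.5477, -0.1145, 0.0941]
ee_rot: [[0.927, -0.243, 0.284], [-0.231, -0.97, -0.076], [0.294, 0.005, -0.956]]
wrist_force: [-1.2, -6.0, -4.5]
gripper_width: 0.175
```

```bash
cat > chk.py <<'E'
import sys
from lid import *
from path import *
def run(tag,poly=((80,325),(285,180),(430,215),(220,360))):
    s=r.sense();c=cap('side',tag);crop(tag,190,120,310,240,5)
    print(s['time_s'],s['tcp_pos'],s['wrist_force'],s['moment'],s['gripper_width'],'lid',lid(c,[(190+x/5,120+y/5) for x,y in poly]))
    G=s['tcp_pos']-.019*s['ee_rot'][:,2];g=np.array([ey@(G[:2]-q[:2]),G[2]]);print('grip local',g,'target shut',piv(0)+L*d(phi(0,0)))
run(sys.argv[1],((95,335),(270,220),(410,255),(250,360)))
E
python3 chk.py s5
```

```text
7.25 [ 0.54770465 -0.114482    0.09406817] [-1.22810083 -6.01491843 -4.51713282] [-2.06658068  1.17372291 -0.68711074] 0.1753487230387357 lid (np.float64(0.03389753029686102), 221)
grip local [-0.12660938  0.11222727] target shut [-0.12032454  0.07927856]
```

View pics/s5_c.png

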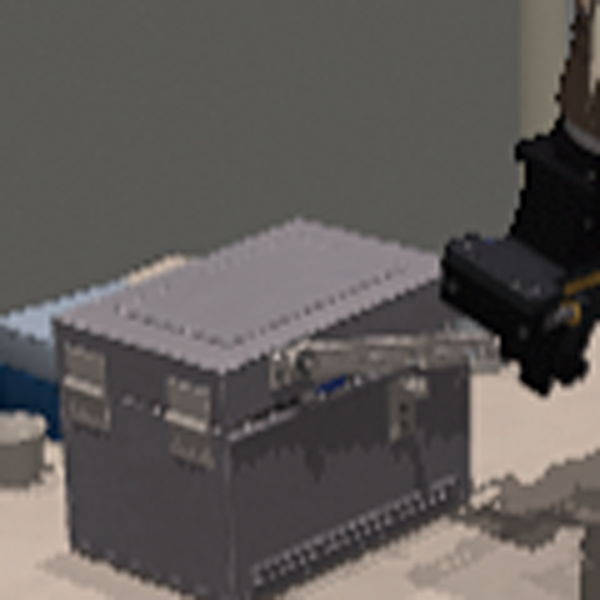

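The lid is almost shut, with a thin gap at (330,385). The bar from (290,365) to (500,350) is still above the keeper. Final millimetres now.

{"method": "play_rows", "body": {"commands": [[[-0.0001, -0.0005, 0.0002, 0, 0, 0, 1], [-0.0002, -0.001, 0.0004, 0, 0, 0, 1], [-0.0004, -0.0015, 0.0006, 0, 0, 0, 1], [-0.0005, -0.002, 0.0009, 0, 0, 0, 1], [-0.0006, -0.0025, 0.0012, 0, 0, 0, 1]]]}}

```text
time_s: 7.8
tcp_pos: [0.5473, -0.1167, 0.0954]
ee_rot: [[0.927, -0.243, 0.285], [-0.231, -0.97, -0.076], [0.295, 0.005, -0.956]]
wrist_force: [-2.2, -3.4, -3.6]
gripper_width: 0.174
```

```bash
python3 chk.py s6
```

```text
7.8 [ 0.5472717  -0.11670109  0.09535769] [-2.19474772 -3.44004423 -3.58145689] [-1.00716116  1.49583763 -0.40361869] 0.1744308404163991 lid (np.float64(-0.07493905657099593), 235)
grip local [-0.12887748  0.11351391] target shut [-0.12032454  0.07927856]
```

{"method": "play_rows", "body": {"commands": [[[-0.0002, -0.0007, 0, 0, 0, 0, 1], [-0.0003, -0.0013, 0, 0, 0, 0, 1], [-0.0003, -0.0013, 0, 0, 0, 0, 1]]]}}

```text
time_s: 8.15
tcp_pos: [0.5474, -0.1169, 0.0954]
ee_rot: [[0.927, -0.241, 0.286], [-0.23, -0.97, -0.075], [0.295, 0.004, -0.955]]
wrist_force: [-4.0, 2.6, -2.6]
gripper_width: 0.173
```

```bash
python3 chk.py s7
```

```text
8.15 [ 0.54737703 -0.11688393  0.09539675] [-4.04034931  2.5987243  -2.57050506] [0.53422769 1.948683   0.00735944] 0.17338771919073706 lid (np.float64(-0.06969554779994756), 238)
grip local [-0.12905396  0.11354855] target shut [-0.12032454  0.07927856]
```

View pics/s7_c.png

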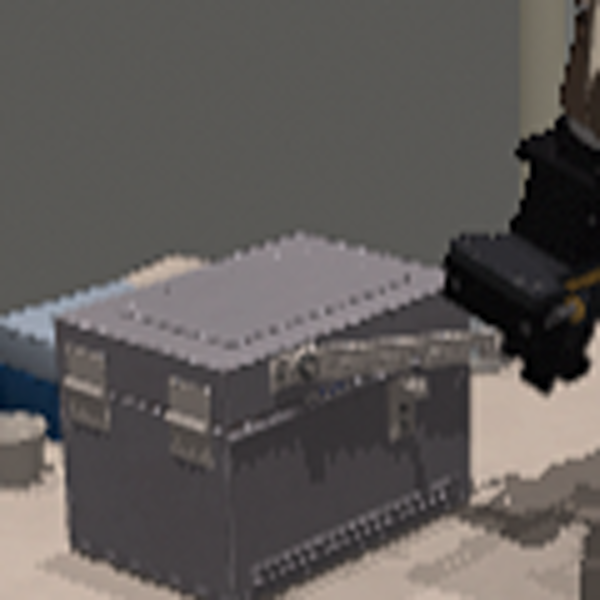

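The lid sits flush. Pushing 1.3 mm further moved the grip only 0.2 mm and Fy changed from -3.4 to +2.6 N, so it is on its stop. Now I swing the stay down onto the pin.

{"method": "play_rows", "body": {"commands": [[[0.0002, 0.0009, -0.0045, 0, 0, 0, 1], [0.0005, 0.0019, -0.009, 0, 0, 0, 1], [0.0007, 0.003, -0.0132, 0, 0, 0, 1], [0.001, 0.0042, -0.0175, 0, 0, 0, 1], [0.001, 0.0042, -0.0175, 0, 0, 0, 1]]]}}

```text
time_s: 8.7
tcp_pos: [0.5485, -0.1126, 0.0779]
ee_rot: [[0.927, -0.241, 0.287], [-0.23, -0.97, -0.075], [0.296, 0.003, -0.955]]
wrist_force: [-6.9, 2.7, 0.8]
gripper_width: 0.175
```

{"method": "play_rows", "body": {"commands": [[[0.0002, 0.0006, -0.002, 0, 0, 0, 1], [0.0003, 0.0012, -0.004, 0, 0, 0, 1], [0.0005, 0.0019, -0.006, 0, 0, 0, 1], [0.0007, 0.0025, -0.0081, 0, 0, 0, 1], [0.0007, 0.0025, -0.0081, 0, 0, 0, 1]]]}}

```text
time_s: 9.2
tcp_pos: [0.5491, -0.1102, 0.0701]
ee_rot: [[0.927, -0.242, 0.287], [-0.23, -0.97, -0.075], [0.296, 0.003, -0.955]]
wrist_force: [-6.6, 3.8, 2.1]
gripper_width: 0.175
```

```bash
python3 chk.py s8
```

```text
9.2 [ 0.54913889 -0.11017135  0.07005555] [-6.58981536  3.78078573  2.12975893] [1.48200619 2.34122945 0.14655897] 0.17498855355621148 lid (np.float64(-0.07159859661046772), 237)
grip local [-0.12212492  0.08820269] target shut [-0.12032454  0.07927856]
```

View pics/s8_c.png

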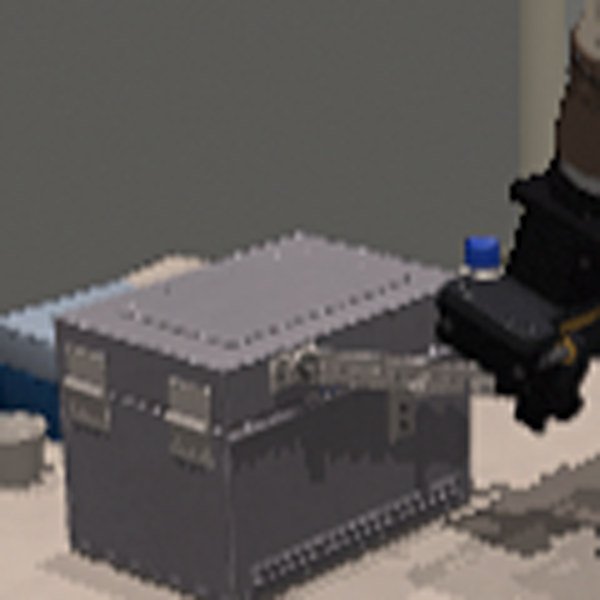

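The lid is flush and the bar now runs over the keeper at (405,385); Fz is only 2 N, so the pin seems to be entering the notch. I keep lowering.

{"method": "play_rows", "body": {"commands": [[[0.0002, 0.0008, -0.002, 0, 0, 0, 1], [0.0004, 0.0015, -0.004, 0, 0, 0, 1], [0.0005, 0.0022, -0.006, 0, 0, 0, 1], [0.0006, 0.0026, -0.007, 0, 0, 0, 1], [0.0006, 0.0026, -0.007, 0, 0, 0, 1]]]}}

```text
time_s: 9.75
tcp_pos: [0.5497, -0.1078, 0.0633]
ee_rot: [[0.927, -0.242, 0.287], [-0.23, -0.97, -0.075], [0.296, 0.003, -0.955]]
wrist_force: [-7.3, 2.0, 1.6]
gripper_width: 0.17
```

{"method": "play_rows", "body": {"commands": [[[0.0001, 0.0004, -0.001, 0, 0, 0, 1], [0.0002, 0.0008, -0.002, 0, 0, 0, 1], [0.0002, 0.0008, -0.002, 0, 0, 0, 1]]]}}

```text
time_s: 10.05
tcp_pos: [0.5499, -0.1074, 0.0622]
ee_rot: [[0.927, -0.242, 0.287], [-0.23, -0.97, -0.076], [0.297, 0.004, -0.955]]
wrist_force: [-9.8, 1.7, 8.4]
gripper_width: 0.171
```

Firm contact at z=0.0622 (Fz 8 N), within 1 mm of the predicted seated height. I release and back off along the tool axis.

{"method": "play_rows", "body": {"commands": [[[0, 0, 0.001, 0, 0, 0, 1], [0, 0, 0.001, 0, 0, 0, 0.6], [0, 0, 0.001, 0, 0, 0, 0.4], [0, 0, 0.001, 0, 0, 0, 0.2], [0, 0, 0.001, 0, 0, 0, 0]]]}}

```text
time_s: 10.55
tcp_pos: [0.5513, -0.1071, 0.0626]
ee_rot: [[0.927, -0.241, 0.288], [-0.23, -0.97, -0.075], [0.298, 0.003, -0.955]]
wrist_force: [-0.2, -0.1, 1.0]
gripper_width: 0.449
```

{"method": "play_rows", "body": {"commands": [[[0, 0, 0, 0, 0, 0, 0], [0, 0, 0, 0, 0, 0, 0], [0, 0, 0, 0, 0, 0, 0], [0, 0, 0, 0, 0, 0, 0], [0, 0, 0, 0, 0, 0, 0]]]}}

```text
time_s: 11.05
tcp_pos: [0.55, -0.1075, 0.0618]
ee_rot: [[0.927, -0.242, 0.285], [-0.23, -0.97, -0.076], [0.295, 0.004, -0.955]]
wrist_force: [0.5, 0.2, 0.5]
gripper_width: 0.905
```

{"method": "play_rows", "body": {"commands": [[[0, 0, 0, 0, 0, 0, 0], [0, 0, 0, 0, 0, 0, 0], [0, 0, 0, 0, 0, 0, 0]]]}}

```text
time_s: 11.35
tcp_pos: [0.55, -0.1075, 0.0619]
ee_rot: [[0.927, -0.242, 0.285], [-0.23, -0.97, -0.076], [0.295, 0.004, -0.955]]
wrist_force: [-0.0, 0.1, -0.5]
gripper_width: 0.997
```

Now withdraw backwards along the tool axis, -z_tool = (-0.285, 0.076, 0.955).

{"method": "play_rows", "body": {"commands": [[[-0.006, 0.0015, 0.02, 0, 0, 0, 0], [-0.018, 0.005, 0.06, 0, 0, 0, 0], [-0.03, 0.008, 0.1, 0, 0, 0, 0], [-0.045, 0.012, 0.15, 0, 0, 0, 0], [-0.045, 0.012, 0.15, 0, 0, 0, 0]]]}}

```text
time_s: 11.85
tcp_pos: [0.5078, -0.0947, 0.2194]
ee_rot: [[0.923, -0.24, 0.299], [-0.229, -0.971, -0.073], [0.308, -0.001, -0.951]]
wrist_force: [1.7, 1.3, -0.2]
gripper_width: 1.001
```

{"method": "play_rows", "body": {"commands": [[[-0.04, -0.03, 0.03, 0, 0, 0, 0], [-0.08, -0.06, 0.05, 0, 0, 0, 0], [-0.11, -0.09, 0.07, 0, 0, 0, 0], [-0.11, -0.09, 0.07, 0, 0, 0, 0], [-0.11, -0.09, 0.07, 0, 0, 0, 0]]]}}

```text
time_s: 12.35
tcp_pos: [0.3944, -0.1864, 0.2827]
ee_rot: [[0.926, -0.245, 0.288], [-0.233, -0.97, -0.076], [0.298, 0.004, -0.955]]
wrist_force: [0.3, 0.8, 0.4]
gripper_width: 1.001
```

```bash
python3 chk.py s9; python3 - <<'E'
from h import *
cap('top','t9');crop('t9',230,115,350,235,5);crop('s9',200,150,320,240,5)
cv2.imwrite('pics/c9.png',np.vstack([cv2.imread('pics/s9_c.png')[:,:600]]))
E
```

```text
12.35 [ 0.39443156 -0.18637602  0.28272602] [0.33341387 0.84605177 0.37932614] [ 0.12658107  0.51142147 -0.03256554] 1.000502724302137 lid (np.float64(-0.06918792177813977), 238)
grip local [-0.23338152  0.30086325] target shut [-0.12032454  0.07927856]
```

View pics/c9.png

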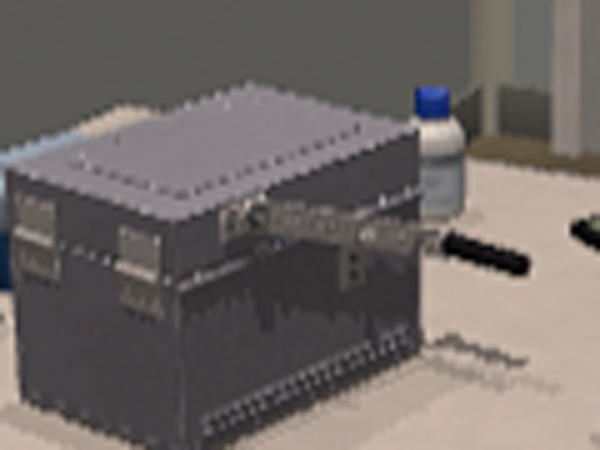

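View pics/t9.png

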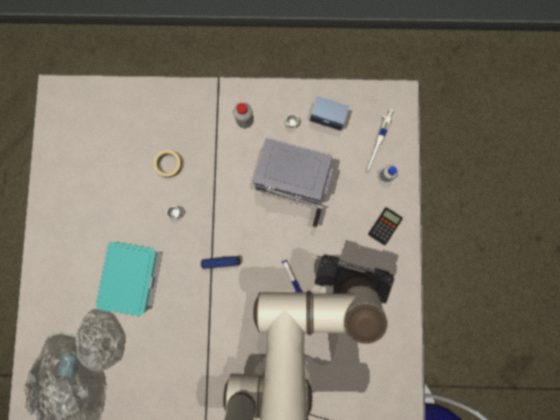

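The side crop shows the lid flush all round, the stay across the keeper at (350,250), and the free grip from (447,243) to (525,264). In the top view the bystanders have not moved. I check the seating numerically.

```bash
python3 - <<'E'
from lid import *
from path import *
c=np.load('pics/s9.npz');c={k:c[k] for k in c};t=np.load('pics/t9.npz');t={k:t[k] for k in t}
for th,clr in((0,0),(0,.004),(0,.01),(.05,0)):
    g=piv(th)+.1876*d(phi(th,clr))
    print(th,clr,[(proj(c,W(q,(x,*g)))*5+2.5-np.array([1000,750])).round(0) for x in(-.09,-.154)])
print('lid from top',lid(t,[(282,150),(324,156),(314,190),(266,183)]))
E
```

```text
0 0 [array([448., 243.]), array([525., 266.])]
0 0.004 [array([450., 233.]), array([528., 256.])]
0 0.01 [array([453., 217.]), array([531., 240.])]
0.05 0 [array([445., 245.]), array([522., 268.])]
lid from top (np.float64(-0.005471303495148791), 1549)
```

Both checks agree: the grip lies within about 2 crop pixels (under half an image pixel) of its predicted fully seated position, and the lid angle reads -0.005 rad. Handing in.

```bash
python3 -c "
from station import r
print(r.finish_job())"
```

```text
the job is handed in; nothing more can be done
None
```

The lid is shut and the stay's near notch is hooked over the keeper pin. I handed the job in after about 12.5 s of robot time. I gripped the stay by its black grip, lifted it off the pin, and lowered the lid under control until it met its stop. Then I swung the stay down onto the pin, released it and backed away.

**Last checks:**
- **Lid:** the top camera's depth gives a lid angle of -0.005 rad, which is shut within measurement error. The side camera's fit gave about -0.07 rad. I discounted it because that view only grazes the lid and used few points; the picture shows the lid flush.
- **Stay:** with the gripper away, the grip lies within about half a camera pixel of where it should be when fully seated. Resting unhooked on the pin, it would be about 5 pixels higher. The pin itself is hidden behind the bar, so this is inferred from the grip position and from the firm contact felt at the expected height.
- **Surroundings and forces:** by eye in the top view, the things around the chest stand where they were. Wrist force readings stayed below about 13 N, and the arm was clear of everything at hand-in.

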